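# Clamp a plaster mould in its stand

### The arm

A 7-joint arm with a two-finger parallel gripper is mounted at the origin on the work surface. World frame = base frame: x ahead of the robot, y to its left, z up, the work surface at z = 0. Lengths are in m, angles in degrees, forces in N, time in s.
With the tool pointing down it reaches from about 0.425 to 0.925 m from the base axis. Payload 6.8 kg.
Tool frame: the origin (TCP) lies midway between the tips of the shut fingers; the grasp point (between the pads) lies 19 mm behind it; z points along the fingers, y is the line along which they close (so a half turn about z gives the same grasp; the last joint's range is limited). The gripper opens to 88 mm and grips with 3 to 60 N. Pads are 20 mm wide; open, the fingers measure 115 mm over their backs; the gripper's body (75 mm by 178 mm) begins 61 mm behind the grasp point.
Start: joints at [-81.079, 27.33, 1.283, 89.118, -0.659, 63.558, -4.761], TCP at [0.176, 0.652, 0.223] pointing down, gripper open.
Joint ranges: [-169.35, 169.35], [-19.33, 120.38], [-80.79, 83.38], [13.8, 139.57], [-78.32, 258.32], [9.67, 109.79], [-169.56, 169.56]. Speed limits (degrees/s): [136.94, 136.94, 180, 180, 180, 180, 180].

### API

Orientations are given as a 3x3 rotation matrix whose columns are the frame's x, y, z axes.
In Python, from plant import ctrl gives the robot as it stands.
- The arm moves only by the tool play_rows, never from a script. Its argument "rows" is a list of rows, each a list of 6 numbers: the shift along the tool's x, y, z in mm, then the turn, a rotation vector about the tool's x, y, z in degrees. In form: [[tx, ty, tz, rx, ry, rz], ...]. A call has 1 to 20 rows; each row shifts and turns the commanded pose from where the row before left it, along the tool's axes as they then stand; what a row does not reach is not made up. A row lasts 1/8 s, in which the tool goes at most 62.5 mm and 10.7 degrees, less where a joint would pass 70% of its speed; a pose out of reach is approached as far as the arm can. A call with a gripper value outside its range is refused whole. "hand" is the opening in per cent of the stroke, from 0 (shut) to 100 (fully open), set as the call begins (left out, the last holds). The fingers move at their own pace and stop on an object; the grip force is fixed at half the most. Time passes only in rows, so rows that do not move let the fingers close. It gives the time, the measured TCP pose, the force, the opening and the grip force at its end, in the units of the state.
- ctrl.sense(): the state, without advancing time (a new reading comes with each control period).
- ctrl.grab_frame(name): name is "side" or "top"; returns a dict with "frame" (400x640x3 uint8, red, green, blue), "K" (3x3 intrinsics, pixels), "xyz" and "orientation" of the camera in the world. Camera axes: x right, y down, z forward; pixel columns grow to the right and rows downward; lengths in m; the calibration is good to about 2 mm. A picture is of the moment at which its call begins. There is no depth.
- ctrl.job_done(): hands the job in; it is judged then, once.
The state is a dict: "clock": time; "joint_positions": joint angles; "dq": joint speeds; "joint_torque": joint torques, N m; "tcp_pos": TCP position; "ee_rot": TCP orientation; "wrist_force": force on the tool from outside, world axes, zero at the start; "moment": the same for the moment, N m; "finger_gap": finger opening in m; "finger_force": force on a finger pad.
Only numpy, scipy, OpenCV 4.12 (cv2) and the standard library are available. Lean on these libraries where they do the work, as an engineer would, in place of code of your own. Each camera call takes 0.05 s, during which the arm holds its last target. There are 200 camera calls.

### The job

Push the plaster mould along the channel of the clamp stand until it is fully home against the end stop. Then press the red spring plunger down until it is flush with its housing and, while it is held down, slide the yellow keeper over its end as far as it goes, so that the plunger stays trapped when you let go. Leave the pots and tools on the bench where they are.

Things in the scene. Friction and masses are not known exactly. Their poses are not given: they have to be found in the camera images.
- clamp: Clamp stand fixed to the bench: aluminium base 150 x 275 x 12 mm (x -75 to 75, y -225 to 50) with a green frame. Origin at bench level below the plunger's axis, z up. The mould's channel runs along the stand's y and the mould goes in towards +y. The keeper slides along the stand's +x.
- clamp_axis (a point): Point on the channel's floor (12 mm above the bench) below the plunger's axis. The channel's guides, 18 mm high, stand 34 mm either side of its centre line from y = -60 to 45 mm in the stand's frame and flare out from there to about 47 mm at y = -122 mm.
- clamp_stop (a point): Middle of the end stop's face at the channel's end, 35 mm to +y of the plunger's axis, 26 mm above the bench.
- housing_top (a point): Centre of the top of the green housing that bridges the channel, 100 mm above the bench. In the stand's frame it spans x -62 to 62, y -38 to 38, z 60 to 100 mm; a shelf under the keeper carries it on, level with its top, to x = -122 mm. The red plunger stands in a pocket of this top.
- mould: Cream plaster block, 64 mm wide (x), 120 mm long (y), 40 mm high, about 0.36 kg, loose, lying on the stand's base (12 mm above the bench), partly out of the channel, its y axis roughly along the channel towards the end stop. Origin: centre of its underside; fully home (touching the stop) this lies at y = -25 mm in the stand's frame.
- mould_socket (a point): Centre of the mouth of the round socket in the mould's top, 30 mm across, 26 mm deep, 25 mm from the mould's centre towards +y. With the mould home it lies below the plunger, whose nose (18 mm across) enters it. Otherwise the nose lands on the mould's top after 6 mm and the plunger cannot go down.
- mould_tail (a point): Centre of the mould's -y end face (where to push it), 20 mm above its underside. With the mould home it is 85 mm to -y of the plunger's axis, clear of the housing.
- plunger_top (a point): Centre of the red plunger's flat top, a bar 100 mm long along the stand's x (-50 to 50 mm) and 34 mm wide; 124 mm above the bench when up, 100 mm when fully down. It can be pressed anywhere along the bar without tilting.
- plunger (a joint): Travel of the red plunger: 0 = up, growing downwards to 0.024 m (top flush with the housing). A spring lifts it: about 3.5 N at the top, 11 N fully down; let go, it springs back. From 0.0195 m on, the keeper's blade passes over it; trapped, it rests at about 0.0195 m.
- keeper (a joint): Travel of the yellow keeper along the stand's +x: 0 to 0.004 m at the start (open), 0.032 m at its far stop; about 2 N of friction, it stays where it is left. While the plunger is up, its end blocks the keeper's blade at 0.006 m.
- keeper_bar (a point): Centre of the top of the keeper's cross bar (143.5 mm above the bench), which is pushed to slide the keeper. The bar is 12 mm thick along x, 72 mm long along y, its underside 129.5 mm above the bench, bridging the raised plunger. Its face towards the window is at x = 2 mm + travel in the stand's frame.
- keeper_edge (a point): Middle of the leading edge of the keeper's blade, underside, 104.5 mm above the bench, at x = -56 mm + travel in the stand's frame. Between it and the bar is the window through which the plunger is pressed: 58 mm along x, 60 mm along y between low strips (104.5 to 110.5 mm above the bench). Pushing the bar to +x draws the blade over the plunger's -x end.
- cup: Terracotta cup, 76 mm across, 85 mm high, standing on the bench; origin at the centre of its underside. Leave alone.
- bowl: Green plastic bowl, 130 mm across, 60 mm high; origin at the centre of its underside. Leave alone.
- glaze_jar: Jar of glaze with a blue cap, 70 mm across, 100 mm high; origin at the centre of its underside. Leave alone.
- brush: Brush lying on the bench; origin about its middle. Leave alone.
- rib: Flat dark wooden rib, 60 x 110 x 8 mm, lying on the bench; origin at the centre of its underside. Leave alone.
- mug: Blue mug, 80 mm across, 90 mm high; origin at the centre of its underside. Leave alone.
Not all that is in view belongs to the job. Of the things that look like the mould, the largest one is meant.

How it is judged (in metres and radians):
On the way, in this order (a step that is already met when the one before it is completed fails the run):
1. the mould is home: its socket within 6 mm of the plunger's axis (horizontal distance between mould_socket and clamp_axis below 0.006 m), for 0.2 s.
2. the plunger is pressed down at least 18.5 mm before the keeper has been slid 15 mm (value of joint plunger above 0.0185 m and value of joint keeper below 0.015 m), for 0.05 s.
At the end, for the whole second after the job is handed in: The mould is home (socket within 6 mm of the plunger's axis) and at rest, the keeper has been slid at least 24 mm of its 32 mm, and the plunger stays down at least 17.5 mm, trapped by the keeper (horizontal distance between mould_socket and clamp_axis below 0.006 m and value of joint plunger above 0.0175 m and value of joint keeper above 0.024 m and linear speed of mould below 0.01 m/s); the robot touches nothing.
It fails at once if a bystander on the bench is moved by more than 30 mm (distance of any of cup, bowl, glaze_jar, brush, rib, mug from where it was at the start of the episode above 0.03 m).
It also fails if it takes over 51 s, if anything falls off the work surface, if the arm or the gripper's body presses on something with over 40 N, if the wrist force passes 120 N, or if a joint passes its speed limit or range.

## Working session

There is one attempt and no reset: what is moved stays moved. The work goes in short steps, Python scripts to look and compute and a tool call to move; the robot and the scene stay as the last step left them, time stands still between calls to the robot, and variables do not carry over. Pictures are saved under pics/ and viewed, at most 10 in all, crops included, and the job is handed in when it is done.

Besides the shell and the picture viewer there is one more tool, called after "Call:" in YAML: its name, and indented under it one key for each argument. play_rows: Moves the arm, as the interface text tells. Its arguments: {"type":"object","properties":{"rows":{"type":"array"},"hand":{"type":"number"}},"required":["rows"]}

```bash
mkdir -p pics
cat > h.py <<'E'
import numpy as np, cv2
from plant import ctrl
def grab(n,save=None):
    f=ctrl.grab_frame(n)
    if save: cv2.imwrite('pics/'+save,cv2.cvtColor(np.array(f['frame']),cv2.COLOR_RGB2BGR))
    return f
def ray(f,u,v):
    d=np.linalg.inv(np.array(f['K']))@[u,v,1.]; return np.array(f['xyz']),np.array(f['orientation'])@d
def onz(f,u,v,z):
    o,d=ray(f,u,v); return o+d*(z-o[2])/d[2]
def proj(f,p):
    c=np.array(f['orientation']).T@(np.array(p)-np.array(f['xyz'])); q=np.array(f['K'])@c; return q[:2]/q[2]
E
python3 - <<'E'
from h import *
import pickle
fs={n:grab(n,n+'0.png') for n in('side','top')}
pickle.dump(fs,open('f0.pkl','wb'))
for n in fs: print(n,fs[n]['xyz'],np.round(fs[n]['orientation'],2).tolist())
s=ctrl.sense(); print(s['clock'],s['tcp_pos'],np.round(s['ee_rot'],3).tolist())
E
```

```text
side [ 0.20145465 -0.82495038  1.22475093] [[0.93, -0.29, 0.23], [-0.37, -0.7, 0.61], [-0.01, -0.65, -0.76]]
top [0.41570576 0.04590209 1.73488214] [[-0.02, -1.0, 0.09], [-1.0, 0.02, 0.01], [-0.02, -0.09, -1.0]]
0.1 [0.17586075 0.65113134 0.22177104] [[-0.965, 0.261, -0.0], [0.261, 0.965, -0.002], [-0.0, -0.002, -1.0]]
```

View pics/side0.png

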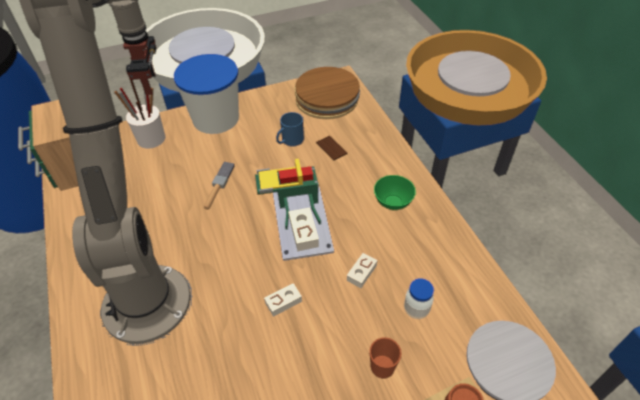

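View pics/top0.png

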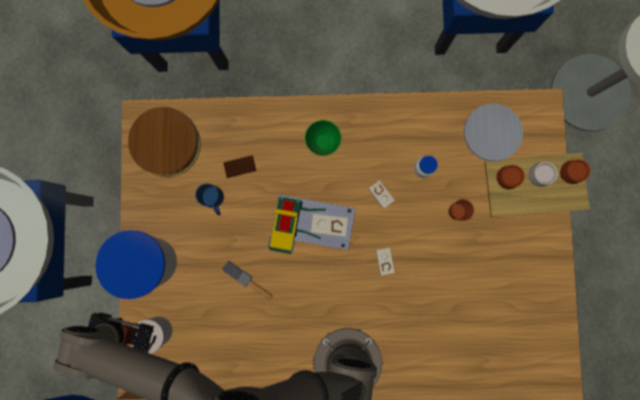

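The side view shows the stand at about (295,205). Three things look like the mould: the block in the stand (top view 330,225), a block at (381,193) and a block at (386,262). I choose the one on the stand because it is the largest, and will check it in a close crop.

Run:
```python
from h import *
import pickle
fs=pickle.load(open('f0.pkl','rb'))
a=fs['top']['frame'][180:270,255:405]; b=fs['side']['frame'][150:265,245:385]
A=cv2.resize(np.array(a),(800,480),interpolation=cv2.INTER_CUBIC)
cv2.imwrite('pics/c_top.png',A[...,::-1])
f=fs['top']; im=np.array(f['frame']); hsv=cv2.cvtColor(im,cv2.COLOR_RGB2HSV)
roi=np.zeros(im.shape[:2],np.uint8); roi[185:260,262:358]=1
H,S,V=[hsv[...,i].astype(int) for i in range(3)]
def rep(n,m,z):
    m=(m&(roi>0)).astype(np.uint8); c,_=cv2.findContours(m,0,1); 
    for k in sorted(c,key=cv2.contourArea)[::-1][:2]:
        if cv2.contourArea(k)<15: continue
        r=cv2.minAreaRect(k); bx=cv2.boxPoints(r)
        print(n,np.round(r[0],1),np.round(r[1],1),round(r[2],1),[np.round(onz(f,*p,z)[:2],4).tolist() for p in bx], np.round(onz(f,*r[0],z)[:2],4))
rep('red',((H<6)|(H>174))&(S>150)&(V>70),.124)
rep('yel',(H>22)&(H<34)&(S>150)&(V>100),.11)
rep('grn',(H>45)&(H<90)&(S>90),.1)
rep('cream',(S<70)&(V>185),.052)
rep('base',(S<75)&(V>110),.012)
```

```text
red [284.5 223. ] [10.5 14. ] 9.5 [[0.4606, 0.2202], [0.5059, 0.2119], [0.4994, 0.1777], [0.4542, 0.186]] [0.48  0.199]
red [287.9 205.1] [10.4  8.4] 11.3 [[0.5291, 0.2066], [0.5564, 0.2008], [0.5489, 0.1671], [0.5216, 0.173]] [0.539  0.1869]
yel [283.4 229.3] [22.5 38.7] 9.2 [[0.4035, 0.252], [0.5299, 0.2299], [0.5162, 0.156], [0.3901, 0.1786]] [0.4597 0.2041]
grn [299.5 204.9] [13.9 12.8] 68.2 [[0.5549, 0.1785], [0.5701, 0.1383], [0.5261, 0.1217], [0.5111, 0.1619]] [0.5405 0.1501]
grn [279.8 203.6] [2.9 9. ] 11.3 [[0.5329, 0.2241], [0.5625, 0.2178], [0.5603, 0.2081], [0.5307, 0.2145]] [0.5466 0.2161]
base [314.4 222. ] [75.4 42.8] 10.3 [[0.4384, 0.2491], [0.5868, 0.22], [0.5329, -0.0413], [0.3856, -0.0105]] [0.4856 0.1041]
```

View pics/c_top.png

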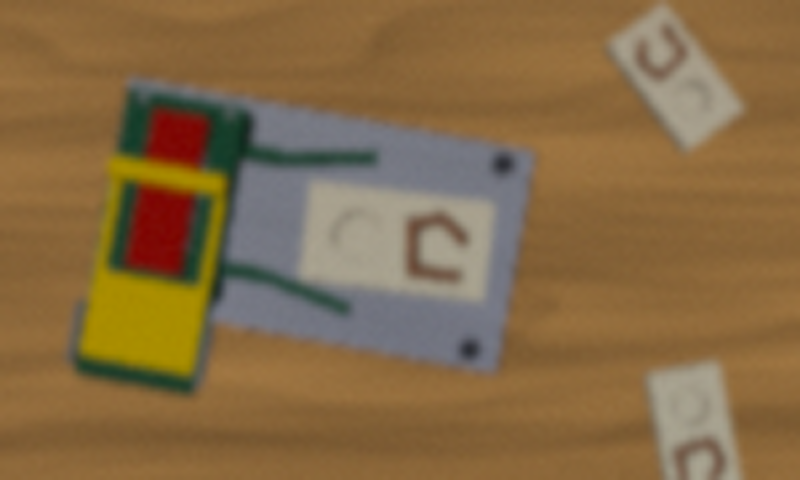

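The crop confirms it: the block on the stand, centred at about crop pixel (395,240), is clearly larger than the two loose ones. The keeper is open and the mould is skewed slightly.

```bash
cat >> h.py <<'E'
TH=np.radians(-11.4); O=np.array([.5045,.1935]); R2=np.array([[np.cos(TH),-np.sin(TH)],[np.sin(TH),np.cos(TH)]])
def st(p): return R2.T@(np.array(p)[:2]-O)
def wd(p): return O+R2@np.array(p)
E
python3 - <<'E'
from h import *
import pickle
fs=pickle.load(open('f0.pkl','rb')); f=fs['top']; g=fs['side']
P=[(310,180),(498,200),(485,302),(300,275)]
for p in P: print('mould',np.round(st(onz(f,255+p[0]/5.333,180+p[1]/5.333,.052))*1000,1))
def tri(a,b):
    o1,d1=ray(f,*a);o2,d2=ray(g,*b); s=np.linalg.lstsq(np.c_[d1,-d2],o2-o1,rcond=None)[0]
    return np.round((o1+d1*s[0]+o2+d2*s[1])/2,3)
print('bin lid',tri((130,265),(206,75)),'tools',tri((150,335),(145,115)))
for n,p in dict(pl=(50,0,.124),hous=(62,-38,.1),hous2=(62,38,.1),base=(75,-225,.012),base2=(-75,-225,.012)).items():
    w=[*wd(np.array(p[:2])/1000),p[2]]; print(n,np.round(proj(f,w),1),np.round(proj(g,w),1))
E
```

```text
mould [ 25.1 -83.7]
mould [  33.7 -205.4]
mould [ -32.4 -208.5]
mould [-36.3 -88.2]
bin lid [0.359 0.684 0.186] tools [0.127 0.645 0.115]
pl [288.8 200.7] [311.2 169.4]
hous [301.2 199.8] [317.5 183.4]
hous2 [279.  195.8] [313.2 165.6]
base [355.5 207.5] [333.7 250.4]
base2 [348.2 249.6] [282.1 258.5]
```

Call:
play_rows:
  rows:
    - [-43, -23, 0, 0, 0, 0]
    - [-43, -23, 0, 0, 0, 0]
    - [-43, -23, 0, 0, 0, 0]
    - [-43, -23, 0, 0, 0, 0]
    - [-43, -23, 0, 0, 0, 0]
    - [-43, -23, 0, 0, 0, 0]
    - [-43, -23, 0, 0, 0, 0]
    - [-43, -23, 0, 0, 0, 0]
    - [0, 0, 0, 0, 0, 9.6]
    - [0, 0, 0, 0, 0, 9.6]
    - [0, 0, 0, 0, 0, 9.6]
    - [0, 0, 0, 0, 0, 9.6]
    - [0, 0, 0, 0, 0, 9.6]
    - [0, 0, 0, 0, 0, 9.6]
    - [0, 0, 0, 0, 0, 9.6]
    - [0, 0, 0, 0, 0, 9.6]
    - [0, 0, 0, 0, 0, 9.5]
    - [0, 0, 0, 0, 0, 0]
  hand: 34

```text
clock: 2.35
tcp_pos: [0.4598, 0.3843, 0.2223]
ee_rot: [[0.196, 0.981, -0.0], [0.981, -0.196, -0.001], [-0.001, -0.0, -1.0]]
wrist_force: [-0.2, -0.1, -0.6]
finger_gap: 0.03
finger_force: 0.0
```

```bash
cat > s.py <<'E'
from h import *
s=ctrl.sense(); R=np.array(s['ee_rot']); p=np.array(s['tcp_pos'])
print('t',s['clock'],'stand mm',np.round(st(p)*1000,1),'z',round(p[2]*1000,1),'F(stand)',np.round([*(R2.T@np.array(s['wrist_force'])[:2]),s['wrist_force'][2]],1),'yaw tool x',np.degrees(np.arctan2(R[1,0],R[0,0])).round(2),'tilt',np.round(R[:,2],3),'gap',s['finger_gap'],'q',np.round(s['joint_positions'],0))
E
python3 s.py
```

```text
t 2.35 stand mm [-81.5 178.2] z 222.3 F(stand) [-0.2 -0.1 -0.6] yaw tool x 78.68 tilt [-0.    -0.001 -1.   ] gap 0.030025970442844708 q [-65.  21.  25. 101. -10.  60. -48.]
```

Call:
play_rows:
  rows:
    - [-46, 9, 0, 0, 0, 0]
    - [-46, 9, 0, 0, 0, 0]
    - [-46, 9, 0, 0, 0, 0]
    - [-46, 9, 0, 0, 0, 0]
    - [-46, 9, 0, 0, 0, 0]
    - [-46, 9, 0, 0, 0, 0]
    - [-46, 9, 0, 0, 0, 0]
    - [-46, 9, 0, 0, 0, 0]
    - [-48, 9, 0, 0, 0, 0]
    - [0, 0, 35, 0, 0, 0]
    - [0, 0, 35, 0, 0, 0]
    - [0, 0, 35, 0, 0, 0]
    - [0, 0, 35, 0, 0, 0]
    - [0, 0, 30, 0, 0, 0]
    - [0, 0, 0, 0, 0, 0]

```text
clock: 4.22
tcp_pos: [0.4555, -0.0397, 0.0512]
ee_rot: [[0.195, 0.981, -0.004], [0.981, -0.195, -0.001], [-0.001, -0.004, -1.0]]
wrist_force: [-0.2, 0.9, -0.0]
finger_gap: 0.0296
finger_force: 0.0
```

```bash
python3 s.py
python3 - <<'E'
from h import *
f=grab('side'); g=grab('top')
a=cv2.resize(np.array(f['frame'])[150:270,250:370],(590,590),interpolation=cv2.INTER_CUBIC)
cv2.imwrite('pics/c1.png',a[...,::-1])
E
```

```text
t 4.225 stand mm [  -1.9 -238.2] z 51.2 F(stand) [-0.4  0.9 -0. ] yaw tool x 78.73 tilt [-0.004 -0.001 -1.   ] gap 0.02955667726202427 q [-28.  25.  30. 127. -23.  33.   9.]
```

View pics/c1.png

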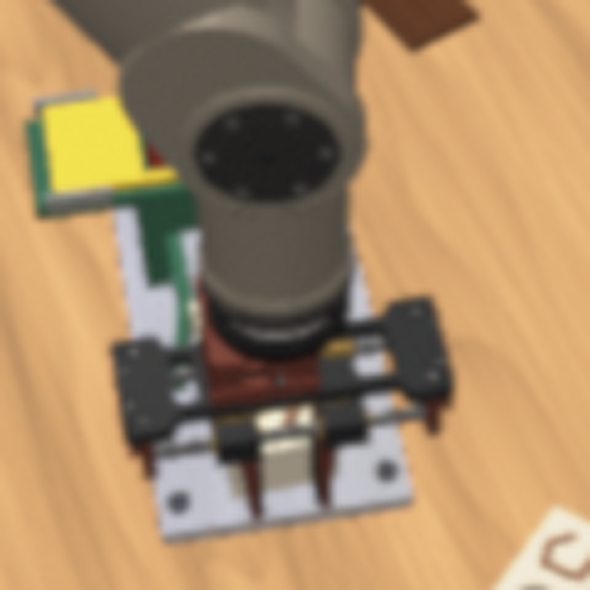

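The picture shows the two fingers (crop 255,500 and 325,490) standing behind the mould's tail, on its centre line and clear of it. Next I lower them and push.

Call:
play_rows:
  rows:
    - [0, 0, 14, 0, 0, 0]
    - [10, 0, 0, 0, 0, 0]
    - [12, 0, 0, 0, 0, 0]
    - [12, 0, 0, 0, 0, 0]
    - [12, 0, 0, 0, 0, 0]
    - [12, 0, 0, 0, 0, 0]
    - [12, 0, 0, 0, 0, 0]
    - [12, 0, 0, 0, 0, 0]
    - [12, 0, 0, 0, 0, 0]
    - [12, 0, 0, 0, 0, 0]
    - [12, 0, 0, 0, 0, 0]
    - [0, 0, 0, 0, 0, 0]

```text
clock: 5.82
tcp_pos: [0.4808, 0.0781, 0.0385]
ee_rot: [[0.196, 0.981, 0.0], [0.981, -0.196, 0.001], [0.001, -0.0, -1.0]]
wrist_force: [-0.7, -0.7, -0.0]
finger_gap: 0.0299
finger_force: 0.0
```

```bash
python3 s.py
```

```text
t 5.825 stand mm [  -0.4 -117.8] z 38.5 F(stand) [-0.6 -0.8 -0. ] yaw tool x 78.72 tilt [ 0.     0.001 -1.   ] gap 0.02991118332883541 q [-40.  29.  29. 124. -26.  33.  -3.]
```

Call:
play_rows:
  rows:
    - [4, 0, 0, 0, 0, 0]
    - [4, 0, 0, 0, 0, 0]
    - [4, 0, 0, 0, 0, 0]
    - [4, 0, 0, 0, 0, 0]
    - [2, 0, 0, 0, 0, 0]
    - [0, 0, 0, 0, 0, 0]

```text
clock: 6.58
tcp_pos: [0.4843, 0.0944, 0.0387]
ee_rot: [[0.197, 0.98, 0.0], [0.98, -0.197, 0.0], [0.001, 0.0, -1.0]]
wrist_force: [-0.1, -0.8, -0.3]
finger_gap: 0.03
finger_force: 0.0
```

```bash
python3 s.py
```

```text
t 6.575 stand mm [  -0.2 -101.1] z 38.7 F(stand) [ 0.1 -0.8 -0.3] yaw tool x 78.61 tilt [ 0.  0. -1.] gap 0.029981583704672927 q [-42.  29.  30. 123. -26.  34.  -5.]
```

Call:
play_rows:
  rows:
    - [2, 0, 0, 0, 0, 0]
    - [2, 0, 0, 0, 0, 0]
    - [2, 0, 0, 0, 0, 0]
    - [2, 0, 0, 0, 0, 0]
    - [0, 0, 0, 0, 0, 0]

```text
clock: 7.2
tcp_pos: [0.4855, 0.1003, 0.0387]
ee_rot: [[0.199, 0.98, -0.0], [0.98, -0.199, -0.001], [-0.001, -0.0, -1.0]]
wrist_force: [-1.1, -6.6, 3.4]
finger_gap: 0.0298
finger_force: 3.2
```

```bash
python3 s.py
```

```text
t 7.2 stand mm [ -0.2 -95.1] z 38.7 F(stand) [ 0.3 -6.6  3.4] yaw tool x 78.52 tilt [-0.    -0.001 -1.   ] gap 0.02983851782179515 q [-43.  29.  30. 123. -26.  34.  -6.]
```

Call:
play_rows:
  rows:
    - [2, 0, 0, 0, 0, 0]
    - [0, 0, 0, 0, 0, 0]
    - [0, 0, 0, 0, 0, 0]

```text
clock: 7.58
tcp_pos: [0.4855, 0.1004, 0.0387]
ee_rot: [[0.2, 0.98, -0.001], [0.98, -0.2, -0.003], [-0.003, -0.0, -1.0]]
wrist_force: [-2.1, -11.4, 6.3]
finger_gap: 0.0301
finger_force: 5.7
```

```bash
python3 s.py
```

```text
t 7.575 stand mm [ -0.2 -95. ] z 38.7 F(stand) [  0.2 -11.6   6.3] yaw tool x 78.45 tilt [-0.001 -0.003 -1.   ] gap 0.030052629242400628 q [-43.  29.  30. 123. -26.  34.  -6.]
```

Call:
play_rows:
  rows:
    - [-10, 0, 0, 0, 0, 0]
    - [-20, 0, 0, 0, 0, 0]
    - [-30, 0, 0, 0, 0, 0]
    - [-40, 0, 0, 0, 0, 0]
    - [0, 0, -45, 0, 0, 0]
    - [0, 0, -45, 0, 0, 0]
    - [0, 0, -45, 0, 0, 0]
    - [0, 0, -45, 0, 0, 0]
    - [0, 0, 0, 0, 0, 0]
  hand: 0

```text
clock: 8.7
tcp_pos: [0.4682, 0.0054, 0.2214]
ee_rot: [[0.198, 0.98, 0.006], [0.98, -0.198, 0.003], [0.005, 0.005, -1.0]]
wrist_force: [-0.5, 0.4, -1.4]
finger_gap: 0.0003
finger_force: 0.0
```

```bash
python3 s.py
python3 - <<'E'
from h import *
g=grab('top')
import pickle; pickle.dump(g,open('g1.pkl','wb'))
a=cv2.resize(np.array(g['frame'])[180:270,255:405],(800,480),interpolation=cv2.INTER_CUBIC)
cv2.imwrite('pics/c2.png',a[...,::-1])
for y in(-85,-38): print([((proj(g,[*wd([x/1000,y/1000]),.052 if y<-50 else .1])-[255,180])*5.333).round() for x in(-32,32)])
E
```

```text
t 8.7 stand mm [   1.6 -191.5] z 221.4 F(stand) [-0.6  0.2 -1.4] yaw tool x 78.58 tilt [ 0.006  0.003 -1.   ] gap 0.0003081640731209585 q [-46.   8.  42. 119.  -7.  55. -11.]
[array([296., 267.]), array([314., 170.])]
[array([219., 252.]), array([238., 152.])]
```

View pics/c2.png

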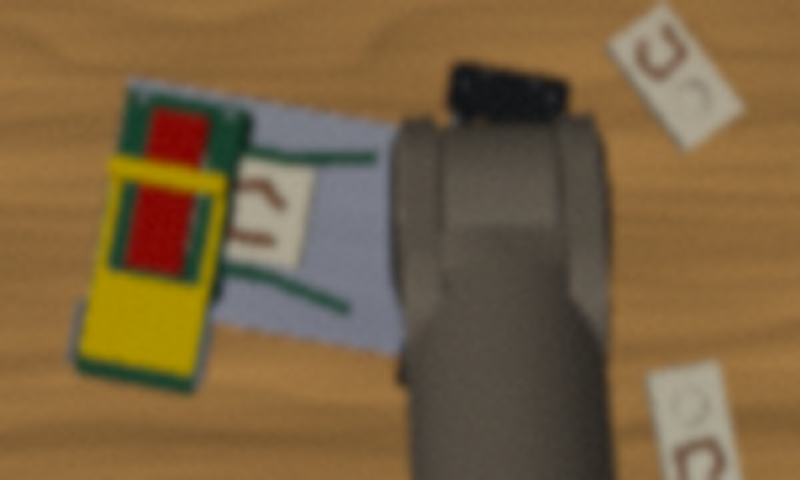

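The mould's tail corners are at crop (299,268) and (314,168), against (296,267) and (314,170) predicted for home, so it is home. The keeper's bar is centred at about crop (168,174).

Run:
```python
from h import *
import pickle; g=pickle.load(open('g1.pkl','rb'))
P=lambda u,v,z:(st(onz(g,255+u/5.333,180+v/5.333,z))*1000).round(1)
print('bar',P(168,174,.1435),'red far',P(180,108,.124),'window -x edge',P(152,270,.1105))
```

```text
bar [ 8.9 -1.7] red far [51.4  0.4] window -x edge [-50.3   0.5]
```

Call:
play_rows:
  rows:
    - [38, -5, 0, 0, 0, 0]
    - [38, -5, 0, 0, 0, 0]
    - [38, -5, 0, 0, 0, 0]
    - [38, -5, 0, 0, 0, 0]
    - [39, -4, 0, 0, 0, 0]
    - [0, 0, 0, 0, 0, 0]
    - [0, 0, 0, 0, 0, 0]

```text
clock: 9.62
tcp_pos: [0.4799, 0.1961, 0.2173]
ee_rot: [[0.199, 0.98, -0.002], [0.98, -0.199, -0.002], [-0.002, -0.002, -1.0]]
wrist_force: [0.5, -0.5, 0.2]
finger_gap: 0.0002
finger_force: 0.0
```

```bash
python3 s.py
```

```text
t 9.625 stand mm [-24.6  -2.3] z 217.3 F(stand) [ 0.6 -0.4  0.2] yaw tool x 78.54 tilt [-0.002 -0.002 -1.   ] gap 0.00024311333253187125 q [-59.  14.  36. 112. -10.  56. -30.]
```

Down to just above the plunger, then a slow press.

Call:
play_rows:
  rows:
    - [2, 1, 25, 0, 0, 0]
    - [0, 0, 25, 0, 0, 0]
    - [0, 0, 25, 0, 0, 0]
    - [0, 0, 10, 0, 0, 0]
    - [0, 0, 5, 0, 0, 0]
    - [0, 0, 4, 0, 0, 0]
    - [0, 0, 4, 0, 0, 0]
    - [0, 0, 0, 0, 0, 0]
    - [0, 0, 0, 0, 0, 0]

```text
clock: 10.75
tcp_pos: [0.4824, 0.1993, 0.1211]
ee_rot: [[0.198, 0.98, 0.001], [0.98, -0.198, 0.0], [0.001, 0.001, -1.0]]
wrist_force: [-0.5, -1.3, 3.8]
finger_gap: 0.0004
finger_force: 2.4
```

```bash
python3 s.py
```

```text
t 10.75 stand mm [-22.8   1.3] z 121.1 F(stand) [-0.2 -1.4  3.8] yaw tool x 78.58 tilt [ 0.001  0.    -1.   ] gap 0.0003514544768542248 q [-55.  23.  32. 117. -17.  45. -24.]
```

Contact on the plunger; pressing on.

Call:
play_rows:
  rows:
    - [0, 0, 4, 0, 0, 0]
    - [0, 0, 4, 0, 0, 0]
    - [0, 0, 4, 0, 0, 0]
    - [0, 0, 4, 0, 0, 0]
    - [0, 0, 4, 0, 0, 0]
    - [0, 0, 0, 0, 0, 0]
    - [0, 0, 0, 0, 0, 0]

```text
clock: 11.62
tcp_pos: [0.4825, 0.1993, 0.1014]
ee_rot: [[0.198, 0.98, 0.001], [0.98, -0.198, 0.001], [0.001, 0.001, -1.0]]
wrist_force: [-1.4, -2.4, 9.7]
finger_gap: 0.0005
finger_force: 5.0
```

```bash
python3 s.py
```

```text
t 11.625 stand mm [-22.8   1.3] z 101.4 F(stand) [-0.9 -2.6  9.7] yaw tool x 78.57 tilt [ 0.001  0.001 -1.   ] gap 0.0005348784242738906 q [-54.  25.  31. 118. -18.  42. -23.]
```

Call:
play_rows:
  rows:
    - [0, 0, 2, 0, 0, 0]
    - [0, 0, 0, 0, 0, 0]
    - [0, 4, 0, 0, 0, 0]
    - [0, 4, 0, 0, 0, 0]
    - [0, 4, 0, 0, 0, 0]
    - [0, 4, 0, 0, 0, 0]
    - [0, 4, 0, 0, 0, 0]
    - [0, 0, 0, 0, 0, 0]

```text
clock: 12.62
tcp_pos: [0.4966, 0.1985, 0.1001]
ee_rot: [[0.195, 0.981, -0.01], [0.981, -0.195, 0.004], [0.002, -0.011, -1.0]]
wrist_force: [-20.1, 4.1, 34.1]
finger_gap: 0.0002
finger_force: 16.8
```

```bash
python3 s.py
```

```text
t 12.625 stand mm [-8.7  3.4] z 100.1 F(stand) [-20.5   0.   34.1] yaw tool x 78.74 tilt [-0.01   0.004 -1.   ] gap 0.00024543486089336294 q [-52.  26.  30. 116. -19.  44. -21.]
```

Call:
play_rows:
  rows:
    - [0, 0, -2, 0, 0, 0]
    - [0, 0, 0, 0, 0, 0]

```text
clock: 12.88
tcp_pos: [0.4986, 0.1978, 0.101]
ee_rot: [[0.196, 0.981, -0.005], [0.981, -0.196, 0.003], [0.002, -0.006, -1.0]]
wrist_force: [-10.1, 4.7, 12.8]
finger_gap: 0.0007
finger_force: 6.5
```

```bash
python3 s.py
python3 - <<'E'
from h import *
f=grab('side');g=grab('top')
a=cv2.resize(np.array(f['frame'])[150:230,245:325],(590,590),interpolation=cv2.INTER_CUBIC)
cv2.imwrite('pics/c3.png',a[...,::-1])
E
```

```text
t 12.875 stand mm [-6.6  3.1] z 101.0 F(stand) [-10.8   2.7  12.8] yaw tool x 78.72 tilt [-0.005  0.003 -1.   ] gap 0.0006946891190056973 q [-52.  26.  30. 116. -19.  43. -21.]
```

View pics/c3.png

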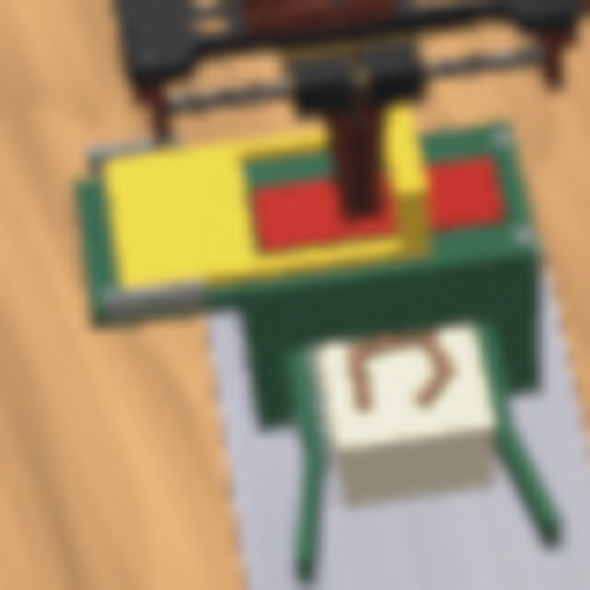

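The picture shows the finger in the window against the bar (crop 390,190), the plunger flush, and the blade starting to slide. I keep pushing.

Call:
play_rows:
  rows:
    - [0, 3, 0, 0, 0, 0]
    - [0, 3, 0, 0, 0, 0]
    - [0, 3, 0, 0, 0, 0]
    - [0, 3, 0, 0, 0, 0]
    - [0, 3, 0, 0, 0, 0]
    - [0, 0, 0, 0, 0, 0]

```text
clock: 13.72
tcp_pos: [0.514, 0.1946, 0.1009]
ee_rot: [[0.196, 0.981, -0.004], [0.981, -0.196, 0.002], [0.001, -0.005, -1.0]]
wrist_force: [-8.1, 3.0, 11.6]
finger_gap: 0.0005
finger_force: 6.0
```

```bash
python3 s.py
```

```text
t 13.725 stand mm [9.1 3. ] z 100.9 F(stand) [-8.5  1.3 11.6] yaw tool x 78.7 tilt [-0.004  0.002 -1.   ] gap 0.0005251465781080592 q [-51.  27.  30. 114. -20.  44. -20.]
```

Call:
play_rows:
  rows:
    - [0, 3, 0, 0, 0, 0]
    - [0, 3, 0, 0, 0, 0]
    - [0, 3, 0, 0, 0, 0]
    - [0, 2, 0, 0, 0, 0]
    - [0, 2, 0, 0, 0, 0]
    - [0, 0, 0, 0, 0, 0]

```text
clock: 14.48
tcp_pos: [0.5265, 0.192, 0.1009]
ee_rot: [[0.196, 0.981, -0.005], [0.981, -0.196, 0.002], [0.001, -0.005, -1.0]]
wrist_force: [-8.0, 2.8, 10.8]
finger_gap: 0.0003
finger_force: 6.0
```

```bash
python3 s.py
```

```text
t 14.475 stand mm [21.9  2.9] z 100.9 F(stand) [-8.4  1.2 10.8] yaw tool x 78.7 tilt [-0.005  0.002 -1.   ] gap 0.0002626982642137996 q [-49.  28.  30. 112. -20.  45. -19.]
```

Call:
play_rows:
  rows:
    - [0, 2, 0, 0, 0, 0]
    - [0, 2, 0, 0, 0, 0]
    - [0, 2, 0, 0, 0, 0]
    - [0, 0, 0, 0, 0, 0]

```text
clock: 14.98
tcp_pos: [0.5272, 0.1918, 0.1007]
ee_rot: [[0.195, 0.981, -0.015], [0.981, -0.195, 0.003], [0.0, -0.016, -1.0]]
wrist_force: [-25.6, 4.4, 27.5]
finger_gap: 0.0005
finger_force: 17.3
```

```bash
python3 s.py
```

```text
t 14.975 stand mm [22.6  2.8] z 100.7 F(stand) [-26.   -0.7  27.5] yaw tool x 78.78 tilt [-0.015  0.003 -1.   ] gap 0.0005457442907914211 q [-49.  28.  30. 112. -20.  46. -19.]
```

The force has jumped at the far stop. I back off the bar and lift out.

Call:
play_rows:
  rows:
    - [0, -5, 0, 0, 0, 0]
    - [0, -5, 0, 0, 0, 0]
    - [0, -5, 0, 0, 0, 0]
    - [0, 0, 0, 0, 0, 0]
    - [0, 0, -5, 0, 0, 0]
    - [0, 0, -10, 0, 0, 0]
    - [0, 0, -25, 0, 0, 0]
    - [0, 0, -40, 0, 0, 0]
    - [0, 0, -40, 0, 0, 0]
    - [-50, 0, 0, 0, 0, 0]
    - [-50, 0, 0, 0, 0, 0]
    - [-50, 0, 0, 0, 0, 0]
    - [-40, 0, 0, 0, 0, 0]
    - [0, 0, 0, 0, 0, 0]

```text
clock: 16.73
tcp_pos: [0.4812, 0.0025, 0.2207]
ee_rot: [[0.203, 0.979, -0.001], [0.979, -0.203, 0.0], [0.0, -0.001, -1.0]]
wrist_force: [0.2, 0.4, 0.1]
finger_gap: 0.0006
finger_force: 0.0
```

```bash
python3 s.py
python3 - <<'E'
from h import *
g=grab('top')
a=cv2.resize(np.array(g['frame'])[180:270,255:405],(800,480),interpolation=cv2.INTER_CUBIC)
cv2.imwrite('pics/c4.png',a[...,::-1])
E
```

```text
t 16.725 stand mm [  14.9 -191.8] z 220.7 F(stand) [0.1 0.4 0.1] yaw tool x 78.28 tilt [-0.001  0.    -1.   ] gap 0.0005816056210074031 q [-44.  10.  41. 117.  -8.  56. -10.]
```

View pics/c4.png

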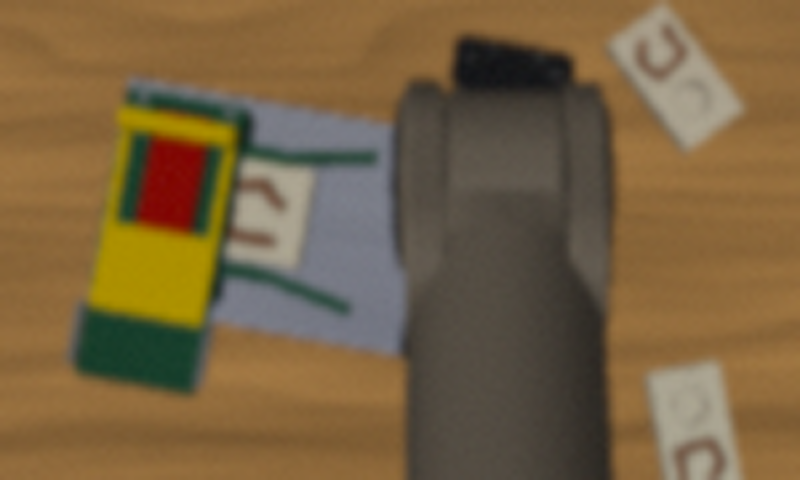

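The keeper is fully across, with its bar at crop (178,127) after starting at (168,174). The blade covers the plunger's end, the mould is still home, and the arm is clear.

```bash
python3 -c "
from plant import ctrl
print(ctrl.job_done())"
```

```text
the job is handed in; nothing more can be done
None
```

I handed the job in at about 17 s: the mould is home against the stop, and the keeper is at its far stop with its blade over the pressed plunger. The arm is clear and did not touch the bench items; the hand-in returned no verdict.

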